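# Bolt the reagent chest through its slotted locking disc

## Robot

A 6-joint arm with a two-finger parallel gripper is mounted at the origin on the work surface. World frame = base frame: x ahead of the robot, y to its left, z up, the work surface at z = 0. Lengths are in mm, angles in rad, forces in N, time in s.
With the tool pointing down it reaches from about 400 to 925 mm from the base axis. Payload 12.5 kg.
Tool frame: the origin (TCP) lies on the mounting face of the last link; the fingertips stand 190 mm ahead of it and the grasp point (between the pads) lies 171 mm ahead of it (env.tcp_to_tips is the distance from the TCP to the fingertips, in mm); x points along the fingers, y is the direction in which the jaws open and shut, and the axes are right-handed (so a half turn about x gives the same grasp; the last joint's range is limited). The gripper opens to 95 mm and grips with 3 to 60 N. Pads are 20 mm wide; open, the fingers measure 119 mm over their backs; the gripper's body (75 mm by 180 mm) begins 59 mm behind the grasp point.
Start: joints at [1.126, 0.491, 1.559, -0, 1.092, -0.106], TCP at [207.699, 589.48, 404.761] pointing down, gripper open.
Joint ranges: [-3.1, 3.1], [-0.84, 2.19], [0.05, 2.79], [-1.13, 4.28], [0.06, 2.93], [-2.69, 2.69]. Speed limits (rad/s): [2.22, 2.22, 2.79, 3.14, 3.14, 3.14].

## Interface

Orientations are given as [roll, pitch, yaw] about the fixed x, y, z axes, in that order (R = Rz(yaw) Ry(pitch) Rx(roll)).
In Python, from cell import monitor, cams, job, env gives the robot as it stands. The module is installed in compiled form; this text tells all that it offers.
- The arm moves only by the tool apply_moves, never from a script. Its argument "series" is a list of rows, each a list of 3 entries, a list of its own where there are three numbers: the closure, from -1 (fully open) to 1 (shut), so that 0 is half open, then the shift along the tool's x, y, z in cm, then the turn about the tool's x in rad. A call has 1 to 20 rows; each row is the pose to reach, as a shift and turn from the pose commanded when the call began, along the tool's axes at that moment; what a row does not reach only later rows make up. A row lasts 1/8 s, in which the tool goes at most 62.5 mm and 10.7 degrees, less where a joint would pass 70% of its speed; a pose out of reach is approached as far as the arm can. A call with a gripper value outside its range is refused whole. The fingers move at their own pace and stop on an object; the grip force is fixed at half the most. Time passes only in rows, so rows that repeat a pose let the fingers close. It gives the time, the measured TCP pose, the force and the opening at its end, in the units of the state.
- monitor.state(): the state, without advancing time (a new reading comes with each control period).
- cams.read_camera(name): name is "scene" or "top"; returns a dict with "image" (400x640x3 uint8, red, green, blue), "fx", "fy", "cx", "cy" (pixels), "k1" (the pictures are not rectified: a ray, as slopes to the right and down, at radius r is drawn at 1 + k1 r^2 times it, then the intrinsics apply), "position" and "orientation" of the camera in the world. Camera axes: x right, y down, z forward; pixel columns grow to the right and rows downward; lengths in mm; the calibration is good to about 2 mm. A picture is of the moment at which its call begins. There is no depth.
- job.job_done(): hands the job in, once; it reports no verdict.
The state is a dict: "t": time; "joints": joint angles; "qvel": joint speeds; "tau": joint torques, N m; "eef_pos": TCP position; "tcp_rot": TCP orientation; "ft_force": force on the tool from outside, world axes, zero at the start; "moment": the same for the moment, N m; "opening": opening from 0.0 (shut) to 1.0 (fully open).
Only numpy, scipy, OpenCV 4.12 (cv2) and the standard library are available. Lean on these libraries where they do the work, as an engineer would, in place of code of your own. Each camera call takes 0.05 s, during which the arm holds its last target. There are 200 camera calls.

## Task

Lock the blue-lidded reagent chest: turn the yellow slotted disc by pushing its red pegs until the slot lines up with the steel bar, then push the bar through the disc until it is fully home in the keeper on the other side. Slide the bar only, never lift it out of its guide, and leave the jar, beaker, bottle and carton as they stand.

Things in the scene. Friction and masses are not known exactly. Their poses are not given: they have to be found in the camera images.
- chest: Fixed flat chest, white with two blue lid leaves, lid top 70 mm above the bench, from x = -223 to +133 mm and y = -103 to +103 mm in its own frame. Origin on the bench straight under the disc's axis; +x is the way the bar is pushed: guide (x = -217 to -45 mm, y = 0), disc (x = 0), keeper. The guide is a dark grey open-topped channel, running face 78 mm and side walls 85 mm above the bench.
- keeper_mouth (a point): Mouth of the steel keeper on the lid, at the chest's x = 46, y = 0 mm, 86 mm above the bench. The keeper is a socket 16 mm wide with a flared mouth, up to 102 mm above the bench, with a back wall at x = 72.5 mm where the bar stops.
- disc (a joint): Angle of the disc about its vertical axis (rad), counter-clockwise from above positive. Its slot lies along the chest's x at 0 and equally at 3.14 (either will do); stops at -0.6 and 3.74. The hinge is stiff with friction (0.06 N m: 2 to 3 N at a peg) and stays where it is left.
- disc_axis (a point): Point on the disc's axis at the height of its top (96 mm above the bench). The disc is 84 mm across: a black base plate with two flat yellow half-moons on it, and between them an open slot 22 mm wide that runs right across. A red peg stands on each half-moon.
- peg_a (a point): Centre of the top of one red peg: 10 mm thick, 28 mm high (from 96 to 124 mm above the bench), 28 mm from the axis, square to the slot; seen from the axis it lies at the angle disc + 90 degrees from the chest's x.
- peg_b (a point): Centre of the top of the other red peg, alike, straight opposite the first.
- bar: Loose steel bar 145 x 12 x 16 mm high, about 0.16 kg, round-nosed, lying in the guide with about 1 mm play each side. Origin at mid-length on its underside (78 mm above the bench), +x to its nose. Fully home its origin is at the chest's x = 0, y = 0; it starts 120 to 130 mm short of that, nose just short of the disc. Sliding takes 1 to 2 N. A red push block stands on its tail.
- bar_push (a point): Middle of the flat rear face of the red push block at the bar's tail (72.5 mm behind the bar's origin, facing the bar's -x, 101 mm above the bench): push here. The block is 14 mm thick, 24 mm wide and reaches from 88 to 114 mm above the bench.
- jar: Bystander: amber jar with black cap, 36 mm across, 50 mm high, standing on the chest's lid beside the keeper; origin under its centre; leave it alone.
- beaker: Bystander: glass beaker, 66 mm across, 90 mm high, on the bench beside the chest; leave it alone; origin under its centre.
- bottle: Bystander: white bottle with green cap, 60 mm across, 130 mm high, on the bench beside the chest; leave it alone; origin under its centre.
- carton: Bystander: small carton 55 x 36 x 16 mm, on the bench beside the chest; leave it alone; origin under its centre.
There are look-alikes about, which are no part of the job. Of the things that look like the bar, the middle-sized one is meant.

How it is judged:
By the outcome, as a careful person would: the job done as asked, in the order asked, and still so for the second after the job is handed in, with the robot touching nothing.
It also fails if it takes over 51 s, if anything falls off the work surface, if the arm or the gripper's body presses on something with over 40 N, if the wrist force passes 120 N, or if a joint passes its speed limit or range.

## Working session

There is one attempt and no reset: what is moved stays moved. The work goes in short steps, Python scripts to look and compute and a tool call to move; the robot and the scene stay as the last step left them, time stands still between calls to the robot, and variables do not carry over. Pictures are saved under pics/ and viewed, about 8 in all and at most 12, crops included, and the job is handed in when it is done.

Besides the shell and the picture viewer there is one more tool, called after "Emit:" as a command line: name --argument value ..., lists and objects as JSON in quotes. apply_moves: Moves the arm, as the interface text tells. Its arguments: {"type":"object","properties":{"series":{"type":"array"}},"required":["series"]}

```bash
mkdir -p pics; cat > h.py <<'E'
import numpy as np, cv2, pickle
from cell import monitor, cams, job, env
from scipy.spatial.transform import Rotation as R
def grab(n,name):
    d=cams.read_camera(n); cv2.imwrite(f'pics/{name}.png',d['image'][:,:,::-1]); pickle.dump(d,open(f'pics/{name}.pkl','wb')); return d
def load(name): return pickle.load(open(f'pics/{name}.pkl','rb'))
def rot(d):
    o=np.array(d['orientation']); 
    return R.from_euler('xyz',o).as_matrix() if o.shape==(3,) else (o if o.shape==(3,3) else R.from_quat(o).as_matrix())
def ray(d,u,v):
    K=np.array([[d['fx'],0,d['cx']],[0,d['fy'],d['cy']],[0,0,1.]])
    p=cv2.undistortPoints(np.array([[[u,v]]],float),K,np.array([d['k1'],0,0,0.]))[0,0]
    return rot(d)@np.array([p[0],p[1],1])
def at(d,u,v,z):
    r=ray(d,u,v); c=np.array(d['position']); return (c+r*(z-c[2])/r[2]).round(1)
def proj(d,P):
    P=np.atleast_2d(P).astype(float); q=(P-np.array(d['position']))@rot(d); q=q[:,:2]/q[:,2:]
    q=q*(1+d['k1']*(q**2).sum(1,keepdims=True)); return q*[d['fx'],d['fy']]+[d['cx'],d['cy']]
E
python3 - <<'E'
from h import *
for n in('top','scene'):
    d=grab(n,n+'0'); print({k:v for k,v in d.items() if k!='image'})
print(monitor.state(), env.tcp_to_tips)
E
```

```text
{'fx': 459.61392495756866, 'fy': 459.61392495756866, 'cx': 318.5580146853471, 'cy': 201.76725729826094, 'k1': -0.04465614713706281, 'position': array([ 404.55211894,   65.85335297, 1042.8137413 ]), 'orientation': array([-3.03538065e+00, -2.49520963e-03, -1.55255810e+00])}
{'fx': 407.9204194227911, 'fy': 407.9204194227911, 'cx': 320.6245194901209, 'cy': 205.88372694980384, 'k1': -0.05649490142850487, 'position': array([1089.52491121, -177.61107553,  971.38777503]), 'orientation': array([-2.5155311 , -0.00707427,  1.17381867])}
{'t': 0.1, 'joints': array([ 1.12639409e+00,  4.91446133e-01,  1.55941982e+00, -1.42170552e-05,
        1.09166799e+00, -1.05605676e-01]), 'qvel': array([ 0.00126012, -0.00102545, -0.00222784, -0.00023847, -0.00015606,
        0.00042331]), 'tau': array([ 2.45849711e-03, -6.13631558e+01, -2.58606040e+01,  6.93274196e-02,
        4.70207131e-02, -1.16990850e-04]), 'eef_pos': array([207.68371439, 589.43743283, 404.24232742]), 'tcp_rot': array([-1.66300639,  1.56985495, -2.00179638]), 'ft_force': array([-0.04361766,  0.71085425,  0.64124231]), 'moment': array([-0.03663846,  0.02596578, -0.02229735]), 'opening': 1.0023520727507884} 190.1
```

View pics/top0.png

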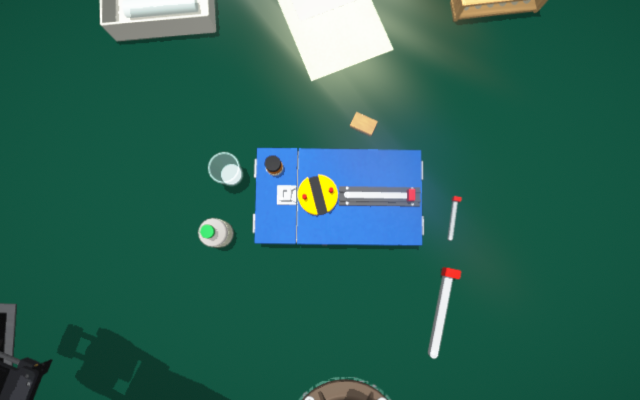

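View pics/scene0.png

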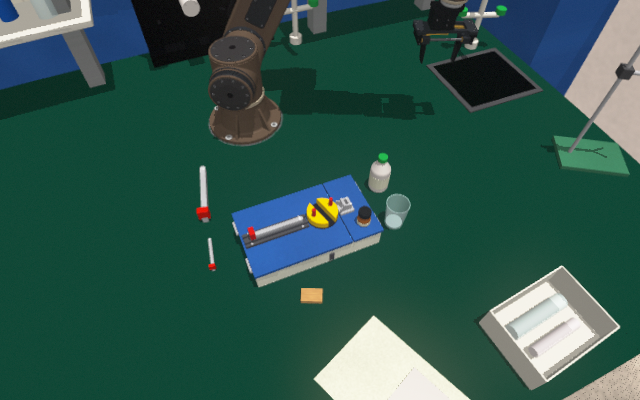

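Bar candidates (top view): the one in the guide (375,195), a small one at (455,218), and a big one at (442,312). The middle-sized one is in the guide. I'll check it in a close crop.

```bash
python3 - <<'E'
from h import *
d=load('top0'); im=d['image'][:,:,::-1]
c=cv2.resize(im[140:255,245:435],None,fx=4,fy=4,interpolation=cv2.INTER_CUBIC); cv2.imwrite('pics/crop0.png',c)
# lid corners by eye
for u,v in [(257,149),(421,150),(422,245),(256,243)]: print('lid',at(d,u,v,70))
hsv=cv2.cvtColor(np.ascontiguousarray(im),cv2.COLOR_BGR2HSV)
def blobs(m,z,off=(140,245)):
    n,l,s,ce=cv2.connectedComponentsWithStats(m[140:255,245:435].astype(np.uint8))
    for i in range(1,n):
        if s[i,4]>4: u,v=ce[i]+[245,140]; print(s[i],(u.round(1),v.round(1)),at(d,u,v,z))
h,s,v=hsv[...,0],hsv[...,1],hsv[...,2]
print('red');blobs(((h<8)|(h>172))&(s>150)&(v>90),120)
print('yel');blobs((h>20)&(h<35)&(s>150)&(v>100),96)
E
```

```text
lid [620.3 200.2  70. ]
lid [ 624.9 -154.1   70. ]
lid [ 420.4 -155.    70. ]
lid [418.4 195.7  70. ]
red
[85 48  3  4 10] (np.float64(330.8), np.float64(189.5)) [528.4  41.  120. ]
[164  49   6  12  66] (np.float64(411.4), np.float64(194.7)) [ 520.9 -122.5  120. ]
[58 55  3  4 11] (np.float64(304.1), np.float64(196.4)) [513.4  94.8 120. ]
yel
[ 73  35  20  37 411] (np.float64(328.0), np.float64(191.9)) [526.5  46.2  96. ]
[ 53  38  20  37 411] (np.float64(306.9), np.float64(197.2)) [514.6  89.7  96. ]
```

View pics/crop0.png

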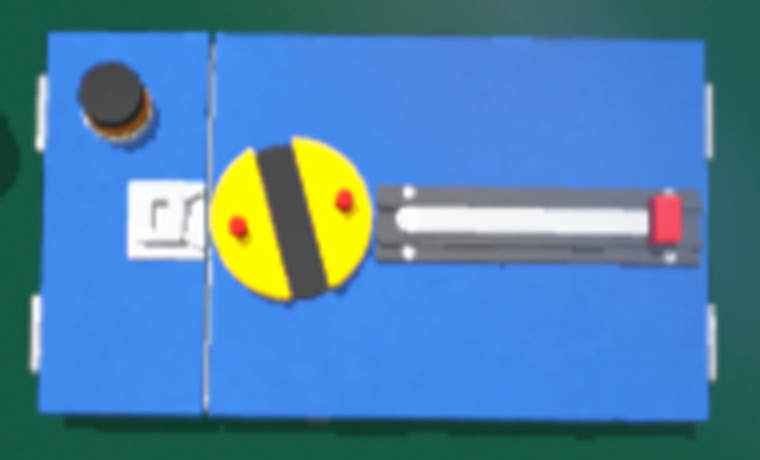

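```bash
cat >> h.py <<'E'
def tool():
    s=monitor.state(); M=R.from_euler('xyz',s['tcp_rot']).as_matrix(); return s,M
def togo(tip,yawdeg):
    "shift (cm, tool axes) to put fingertips at tip, turn about tool x to put the jaw axis at yawdeg (mod 180)"
    s,M=tool(); sh=M.T@(np.array(tip)+[0,0,190.1]-s['eef_pos'])/10
    a=np.degrees(np.arctan2(M[1,1],M[0,1])); w=(yawdeg-a+90)%180-90
    print('tcp',s['eef_pos'].round(1),'jaw',a.round(1),'shift cm',sh.round(2),'turn',np.radians(-w).round(3),'or',np.radians(-w+180*np.sign(w)).round(3),'F',s['ft_force'].round(1),'j',s['joints'].round(2),'t',round(s['t'],2)); return sh
E
python3 - <<'E'
from h import *
print(tool()[1].round(3)); togo([520.7,68,214],60.6); togo([520.7,68,150],60.6)
E
```

```text
[[-0.     0.332  0.943]
 [-0.001  0.943 -0.332]
 [-1.    -0.001 -0.   ]]
tcp [207.7 589.4 404.2] jaw 70.6 shift cm [  0.05 -38.78  46.85] turn 0.174 or -2.967 F [-0.   0.7  0.6] j [ 1.13  0.49  1.56 -0.    1.09 -0.11] t 0.1
tcp [207.7 589.4 404.2] jaw 70.6 shift cm [  6.45 -38.77  46.85] turn 0.174 or -2.967 F [-0.   0.7  0.6] j [ 1.13  0.49  1.56 -0.    1.09 -0.11] t 0.1
```

Emit:
apply_moves --series '[[0.05,[0,-1.94,2.34],0.166],[0.05,[0,-3.88,4.69],0.332],[0.05,[0,-5.82,7.03],0.498],[0.05,[0,-7.76,9.37],0.664],[0.05,[0,-9.7,11.7],0.83],[0.05,[0,-11.6,14.1],0.996],[0.05,[0,-13.6,16.4],1.16],[0.05,[0,-15.5,18.7],1.33],[0.05,[0,-17.5,21.1],1.49],[0.05,[0,-19.4,23.4],1.66],[0.05,[0,-21.3,25.8],1.83],[0.05,[0,-23.3,28.1],1.99],[0.05,[0,-25.2,30.5],2.16],[0.05,[0,-27.1,32.8],2.32],[0.05,[0,-29.1,35.1],2.49],[0.05,[0,-31,37.5],2.66],[0.05,[0,-33,39.8],2.82],[0.05,[0,-34.9,42.2],2.99],[0.05,[0,-36.8,44.5],3.15],[0.05,[0,-38.8,46.9],3.316]]'

```text
t: 2.6
eef_pos: [521.5, 66.8, 404.5]
tcp_rot: [0.235, 1.57, 2.858]
ft_force: [-0.3, -0.1, 0.2]
opening: 0.474
```

```bash
python3 - <<'E'
from h import *
togo([520.7,68,103],-119.4); print(monitor.state()['opening'])
d=grab('scene','scene1'); im=d['image'][:,:,::-1]
cv2.imwrite('pics/crop1.png',cv2.resize(im[90:300,215:415],None,fx=2.8,fy=2.8,interpolation=cv2.INTER_CUBIC))
E
```

```text
tcp [521.5  66.8 404.5] jaw -119.7 shift cm [11.14 -0.07  0.12] turn -0.005 or 3.136 F [-0.3 -0.1  0.2] j [0.   0.35 1.8  0.   0.99 2.09] t 2.6
0.47367599592970233
```

View pics/crop1.png

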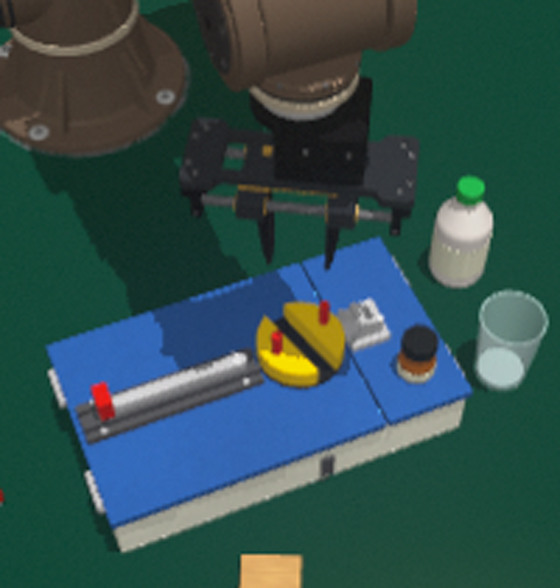

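```bash
python3 - <<'E'
from h import *
d=load('scene1'); im=np.ascontiguousarray(d['image'][:,:,::-1]); h,s,v=cv2.split(cv2.cvtColor(im,cv2.COLOR_BGR2HSV))
m=((h<8)|(h>172))&(s>140)&(v>60); m[:180]=0;m[250:]=0;m[:,:240]=0;m[:,340:]=0
n,l,st,ce=cv2.connectedComponentsWithStats(m.astype(np.uint8))
for i in range(1,n):
    if st[i,4]>6: print(st[i],ce[i].round(1),at(d,*ce[i],110))
E
```

```text
[329 198   3   8  21] [330.  201.3] [513.3  97.4 110. ]
[312 208   4   8  26] [313.7 211.3] [526.6  45.6 110. ]
[248 227   8  13  67] [251.5 233.1] [ 528.7 -122.4  110. ]
```

Emit:
apply_moves --series '[[0.05,[3,0,0],0],[0.05,[6,-0.07,0.1],0],[0.05,[9,-0.07,0.1],0],[0.05,[11.1,-0.07,0.1],0],[0.05,[11.1,-0.07,0.1],0]]'

```text
t: 3.28
eef_pos: [520.3, 68.9, 292.5]
tcp_rot: [0.49, 1.568, 3.119]
ft_force: [-0.7, -0.3, 0.1]
opening: 0.474
```

Emit:
apply_moves --series '[[0.05,[0,0,0],-0.12],[0.05,[0,0,0],-0.24],[0.05,[0,0,0],-0.36],[0.05,[0,0,0],-0.48],[0.05,[0,0,0],-0.6],[0.05,[0,0,0],-0.72],[0.05,[0,0,0],-0.84],[0.05,[0,0,0],-0.96],[0.05,[0,0,0],-1.08],[0.05,[0,0,0],-1.2],[0.05,[0,0,0],-1.3],[0.05,[0,0,0],-1.3]]'

```text
t: 4.78
eef_pos: [520.7, 68.9, 294.7]
tcp_rot: [2.437, 1.569, 0.082]
ft_force: [0.6, 0.1, 0.2]
opening: 0.482
```

```bash
python3 - <<'E'
from h import *
togo([520.7,68,103],-32)
a=grab('scene','scene2')['image'][170:270,230:380,::-1]; b=grab('top','top2')['image'][140:240,245:435,::-1]
r=lambda x,f:cv2.resize(x,None,fx=f,fy=f,interpolation=cv2.INTER_CUBIC)
A,B=r(a,3),r(b,3); w=max(A.shape[1],B.shape[1]); P=lambda x:cv2.copyMakeBorder(x,0,0,0,w-x.shape[1],cv2.BORDER_CONSTANT)
cv2.imwrite('pics/c2.png',np.vstack([P(A),P(B)]))
E
```

```text
tcp [520.7  68.9 294.7] jaw -44.9 shift cm [0.16 0.06 0.07] turn -0.226 or 2.916 F [0.6 0.1 0.2] j [0.01 0.5  1.92 0.   0.73 0.79] t 4.78
```

View pics/c2.png

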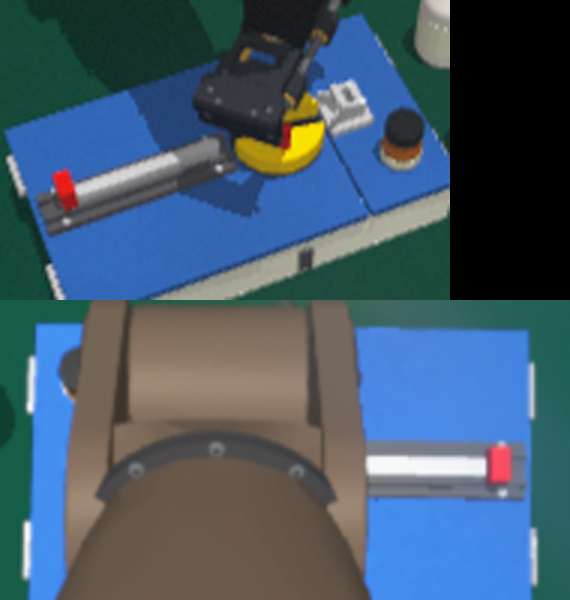

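```bash
cat >> h.py <<'E'
def pegs(name):
    d=load(name); im=np.ascontiguousarray(d['image'][:,:,::-1]); h,s,v=cv2.split(cv2.cvtColor(im,cv2.COLOR_BGR2HSV))
    m=((h<8)|(h>172))&(s>140)&(v>50); m[:180]=0;m[250:]=0;m[:,:240]=0;m[:,345:]=0
    n,l,st,ce=cv2.connectedComponentsWithStats(m.astype(np.uint8))
    for i in range(1,n):
        if st[i,4]>4: print(st[i],ce[i].round(1),at(d,*ce[i],110))
E
python3 - <<'E'
from h import *
pegs('scene2'); d=load('scene2')
for a in range(-30,11,10):
    t=np.radians(a); p=[520.4+28*np.cos(t),69.5+28*np.sin(t)]; print(a,proj(d,[p+[124],p+[110],p+[96]]).round(1).tolist())
E
```

```text
[323 211   4   9  24] [324.8 214.6] [546.9  68.1 110. ]
[248 227   8  13  67] [251.5 233.1] [ 528.7 -122.4  110. ]
-30 [[320.0, 212.3], [319.9, 215.4], [319.9, 218.5]]
-20 [[321.9, 212.4], [321.8, 215.5], [321.8, 218.6]]
-10 [[323.8, 212.2], [323.7, 215.3], [323.6, 218.4]]
0 [[325.6, 211.7], [325.5, 214.8], [325.4, 217.9]]
10 [[327.3, 211.0], [327.2, 214.1], [327.1, 217.2]]
```

Emit:
apply_moves --series '[[0.05,[0,0,0],-0.05],[0.05,[0,0,0],-0.09],[0.05,[0,0,0],-0.09],[0.05,[0,0,0],0.05],[0.05,[-2,0,0],0.05],[0.05,[-5,0,0],0.05],[0.05,[-9,0,0],0.05],[0.05,[-11,0,0],0.05]]'

```text
t: 5.88
eef_pos: [520.4, 68.7, 405.7]
tcp_rot: [2.322, 1.569, -0.085]
ft_force: [0.3, -0.5, 0.3]
opening: 0.474
```

```bash
python3 - <<'E'
from h import *
grab('scene','scene3'); pegs('scene3'); togo([520.7,-170,214],0)
E
```

```text
[317 195   4   8  26] [318.6 198.3] [492.8  73.4 110. ]
[324 211   4   8  20] [325.5 213.9] [545.7  70.6 110. ]
[248 227   8  13  67] [251.5 233.1] [ 528.7 -122.4  110. ]
tcp [520.6  68.7 407.4] jaw -47.9 shift cm [ 0.33 17.72 16.  ] turn -0.836 or 2.306 F [ 0.3 -0.3  2.5] j [ 0.01  0.35  1.8  -0.    0.99  0.84] t 5.92
```

Emit:
apply_moves --series '[[0.5,[0,3,2.7],-0.12],[1,[0,6,5.4],-0.25],[1,[0,9,8.1],-0.4],[1,[0,12,10.8],-0.55],[1,[0,15,13.5],-0.7],[1,[0,17.7,16],-0.836],[1,[0,17.7,16],-0.836]]'

```text
t: 6.8
eef_pos: [520.7, -171.8, 402.8]
tcp_rot: [-1.823, 1.57, 2.888]
ft_force: [-0.3, 0.0, 0.1]
opening: 0.003
```

```bash
python3 - <<'E'
from h import *
d=grab('top','top4'); im=np.ascontiguousarray(d['image'][:,:,::-1]); h,s,v=cv2.split(cv2.cvtColor(im,cv2.COLOR_BGR2HSV))
def b(m,z):
    m=m.copy(); m[:160]=0;m[235:]=0;m[:,:280]=0;m[:,425:]=0
    n,l,st,ce=cv2.connectedComponentsWithStats(m.astype(np.uint8))
    for i in range(1,n):
        if st[i,4]>4:
            print(st[i],at(d,*ce[i],z))
b(((h<8)|(h>172))&(s>150)&(v>70),120); b((h>20)&(h<35)&(s>150)&(v>80),96)
cv2.imwrite('pics/c4.png',cv2.resize(im[140:255,245:445],None,fx=4,fy=4,interpolation=cv2.INTER_CUBIC))
togo([521,-160,93],0)
E
```

```text
[318 178   3   4  10] [548.4  65.7 120. ]
[409 189   6  12  66] [ 520.9 -122.6  120. ]
[315 205   3   4  10] [493.3  69.9 120. ]
[300 175  37  17 427] [542.9  66.6  96. ]
[298 198  38  17 427] [498.2  69.5  96. ]
tcp [ 520.7 -170.5  402.9] jaw -0.1 shift cm [11.98  0.04 -1.05] turn -0.002 or 3.139 F [ 0.4 -0.2  0.3] j [-0.44  0.38  1.75  0.    1.01 -0.43] t 6.85
```

View pics/c4.png

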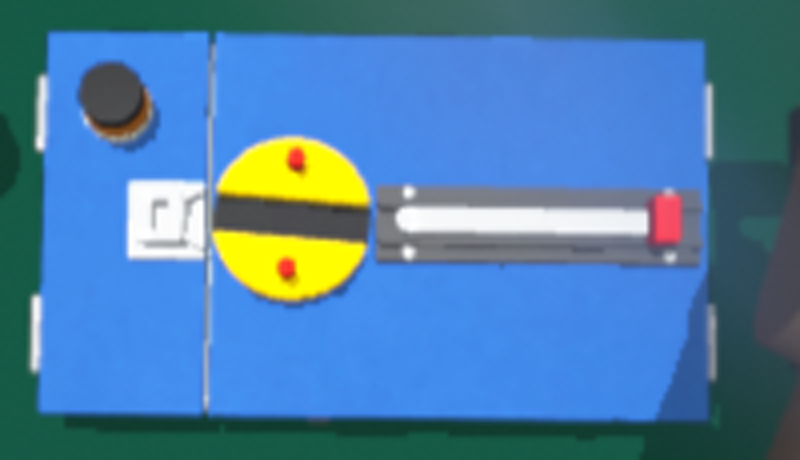

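The disc is about 4.5° short of lining up; I'll nudge it the rest of the way.

Emit:
apply_moves --series '[[0.05,[0,0,-4],0.14],[0.05,[0,0,-8],0.28],[0.05,[0,0,-12],0.43],[0.05,[0,0,-16],0.58],[0.05,[0,0,-20],0.72],[0.05,[0,0,-23.9],0.87],[0.05,[0,0,-23.9],0.87],[0.05,[4,0,-23.9],0.87],[0.05,[8,0,-23.9],0.87],[0.05,[11,0,-23.9],0.87],[0.05,[11,0,-23.9],0.87],[0.05,[11,0,-23.9],0.77],[0.05,[11,0,-23.9],0.7],[0.05,[11,0,-23.9],0.65],[0.05,[11,0,-23.9],0.61],[0.05,[11,0,-23.9],0.61],[0.05,[11,0,-23.9],0.61]]'

```text
t: 8.98
eef_pos: [520.5, 69.2, 294.5]
tcp_rot: [2.279, 1.57, 0.1]
ft_force: [0.4, 0.3, 0.5]
opening: 0.476
```

```bash
python3 - <<'E'
from h import *
togo([520.7,69,103],-35.2)
E
```

```text
tcp [520.5  69.2 294.5] jaw -34.9 shift cm [0.14 0.02 0.01] turn 0.006 or -3.136 F [0.4 0.3 0.5] j [0.01 0.5  1.92 0.   0.72 0.62] t 8.97
```

Emit:
apply_moves --series '[[0.05,[0,0,0],0.15],[0.05,[-3,0,0],0.15],[0.05,[-7,0,0],0.15],[0.05,[-11,0,0],0.1],[0.5,[-11,2.7,3.8],0],[1,[-11,5.4,7.7],-0.15],[1,[-11,8,11.5],-0.3],[1,[-11,10.7,15.4],-0.45],[1,[-11,13.4,19.2],-0.61],[1,[-11,13.4,19.2],-0.61]]'

```text
t: 10.22
eef_pos: [520.6, -167.5, 403.8]
tcp_rot: [0.791, 1.57, -0.779]
ft_force: [-0.6, -0.1, -0.7]
opening: 0.003
```

```bash
python3 - <<'E'
from h import *
d=grab('top','top5'); im=np.ascontiguousarray(d['image'][:,:,::-1]); h,s,v=cv2.split(cv2.cvtColor(im,cv2.COLOR_BGR2HSV))
def b(m,z):
    m=m.copy(); m[:160]=0;m[235:]=0;m[:,:280]=0;m[:,425:]=0
    n,l,st,ce=cv2.connectedComponentsWithStats(m.astype(np.uint8))
    for i in range(1,n):
        if st[i,4]>4:
            print(st[i],at(d,*ce[i],z))
b(((h<8)|(h>172))&(s>150)&(v>70),120); b((h>20)&(h<35)&(s>150)&(v>80),96)
togo([521,-160,93],0)
E
```

```text
[316 178   3   4  11] [548.6  69.2 120. ]
[409 189   6  12  67] [ 520.8 -122.6  120. ]
[316 205   3   4  10] [493.3  67.9 120. ]
[299 175  37  16 441] [542.7  68.7  96. ]
[299 199  37  16 435] [498.5  67.7  96. ]
tcp [ 520.6 -166.   403.8] jaw -0.1 shift cm [12.07  0.04 -0.6 ] turn -0.002 or 3.14 F [ 0.2 -0.2  0.2] j [-0.43  0.38  1.75  0.    1.01 -0.43] t 10.28
```

Emit:
apply_moves --series '[[1,[4,0,0],0],[1,[8,0,0],0],[1,[11.5,0,0],0],[1,[12,0,0],0],[1,[12,0,-1],0],[1,[12,0,-2],0],[1,[12,0,-3],0],[1,[12,0,-4],0],[1,[12,0,-5],0],[1,[12,0,-6],0],[1,[12,0,-7],0],[1,[12,0,-7],0]]'

```text
t: 11.78
eef_pos: [520.6, -94.2, 283.6]
tcp_rot: [-2.306, 1.57, 2.409]
ft_force: [0.4, -0.2, 0.2]
opening: 0.007
```

```bash
python3 - <<'E'
from h import *
togo([521,-14,93],0)
a=grab('scene','scene6')['image'][170:290,220:400,::-1]; b=grab('top','top6')['image'][140:255,245:435,::-1]
r=lambda x,f:cv2.resize(x,(570,int(x.shape[0]*570/x.shape[1])),interpolation=cv2.INTER_CUBIC)
cv2.imwrite('pics/c6.png',np.vstack([r(a,3)[:300],r(b,3)[:300]]))
E
```

```text
tcp [520.6 -94.2 283.6] jaw 0.2 shift cm [ 0.05  0.06 -8.02] turn 0.003 or -3.139 F [ 0.4 -0.2  0.2] j [-0.3   0.52  1.92  0.    0.71 -0.31] t 11.78
```

View pics/c6.png

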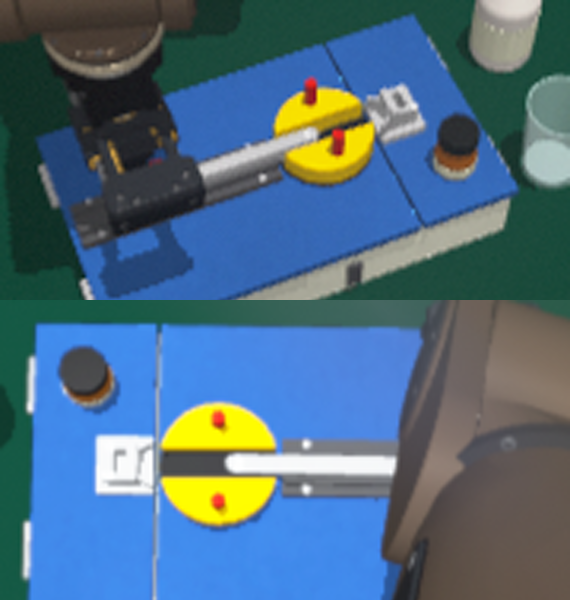

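Emit:
apply_moves --series '[[1,[0,0,-1],0],[1,[0,0,-2],0],[1,[0,0,-3],0],[1,[0,0,-4],0],[1,[0,0,-5],0],[1,[0,0,-6],0],[1,[0,0,-6.8],0],[1,[0,0,-7.3],0],[1,[0,0,-7.3],0]]'

```text
t: 13.0
eef_pos: [520.5, -21.7, 283.7]
tcp_rot: [-2.601, 1.571, 2.114]
ft_force: [0.2, -0.3, 0.2]
opening: 0.006
```

Emit:
apply_moves --series '[[1,[0,0,-0.2],0],[1,[0,0,-0.4],0],[1,[0,0,-0.6],0],[1,[0,0,-0.6],0]]'

```text
t: 13.5
eef_pos: [520.5, -15.8, 283.7]
tcp_rot: [-2.901, 1.571, 1.813]
ft_force: [0.5, -0.2, -0.5]
opening: 0.002
```

Emit:
apply_moves --series '[[1,[0,0,-0.1],0],[1,[0,0,-0.2],0],[1,[0,0,-0.2],0]]'

```text
t: 13.88
eef_pos: [520.8, -14.8, 283.9]
tcp_rot: [0.588, 1.569, -0.981]
ft_force: [0.2, -10.7, 0.8]
opening: 0.005
```

Emit:
apply_moves --series '[[1,[0,0,-0.1],0],[1,[0,0,-0.2],0],[1,[0,0,-0.2],0]]'

```text
t: 14.25
eef_pos: [521.1, -14.0, 284.3]
tcp_rot: [0.603, 1.566, -0.965]
ft_force: [-0.0, -25.2, 1.8]
opening: 0.002
```

The force has risen to 25 N right at the predicted stop. Retreating and checking.

Emit:
apply_moves --series '[[1,[0,0,1],0],[1,[0,0,3],0],[1,[-4,0,3],0],[1,[-9,0,4],0],[1,[-12,0,10],0],[1,[-12,0,15],0],[1,[-12,0,18],0],[1,[-12,0,18],0]]'

```text
t: 15.25
eef_pos: [520.6, -193.6, 403.5]
tcp_rot: [-2.828, 1.57, 1.883]
ft_force: [-0.4, 1.2, -0.4]
opening: 0.002
```

```bash
python3 - <<'E'
from h import *
a0=grab('scene','scene7'); b0=grab('top','top7'); pegs('scene7')
im=np.ascontiguousarray(b0['image'][:,:,::-1]); h,s,v=cv2.split(cv2.cvtColor(im,cv2.COLOR_BGR2HSV))
m=((h<8)|(h>172))&(s>150)&(v>70); m[:160]=0;m[235:]=0;m[:,:280]=0;m[:,425:]=0
n,l,st,ce=cv2.connectedComponentsWithStats(m.astype(np.uint8))
for i in range(1,n):
    if st[i,4]>4: print(st[i],at(b0,*ce[i],120))
a=a0['image'][170:290,220:400,::-1]; b=b0['image'][140:255,245:435,::-1]
r=lambda x:cv2.resize(x,(570,int(x.shape[0]*570/x.shape[1])),interpolation=cv2.INTER_CUBIC)
cv2.imwrite('pics/c7.png',np.vstack([r(a)[:300],r(b)[:300]]))
E
```

```text
[317 195   3   8  22] [317.9 198.5] [492.5  71.5 110. ]
[296 211   7  13  68] [299.1 217. ] [528.8   4.3 110. ]
[325 211   3   8  21] [326.1 214.5] [548.1  71.3 110. ]
[316 178   3   4  11] [548.6  69.2 120. ]
[346 188   7  12  76] [520.9   3.4 120. ]
[316 205   3   4  10] [493.3  67.9 120. ]
```

View pics/c7.png

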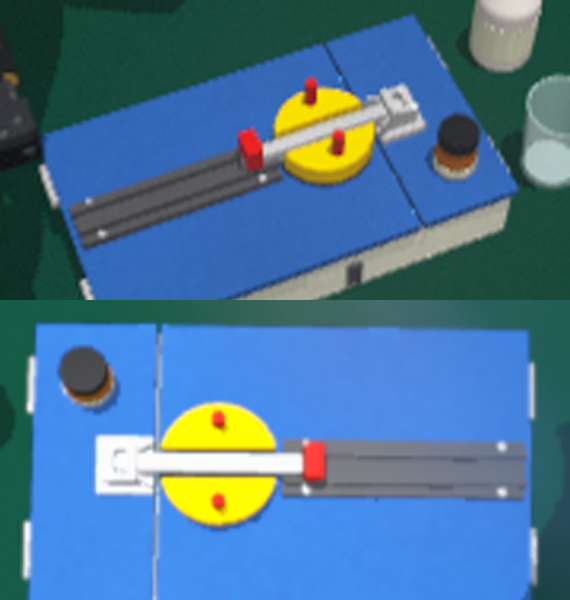

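```bash
python3 -c "
from h import *
print(job.job_done())"
```

```text
the job is handed in; nothing more can be done
None
```

The chest is locked and the job is handed in. The clock stood at about 15 s of the 51 s allowed.

**What I did:**
- **Disc:** I turned it about 75° counter-clockwise by pushing both red pegs with the fingers' sides. The first try stopped about 4.5° short, so I went back and nudged it further.
- **Bar:** I pushed the bar at its red block with closed fingers, through the disc and into the keeper. It stopped against the back wall with 25 N at the wrist. I then drew the gripper back, clear of everything.

**Last checks:**
- **Disc angle:** its slot is within about 1° of the bar's line in the top view.
- **Bar position:** the rear face of the block is at world y ≈ -3.6 mm, against -3.7 mm predicted for fully home. The fingers stopped close to where I expected.
- **Bar seating:** it lies flat in both pictures.
- **Bystanders:** the jar looks unmoved. The bottle and beaker look unmoved where the last crop shows them. The carton was outside the last crops, but the arm went nowhere near it.

**Disagreement:** the scene camera reads a few mm off the top camera: 8 mm in world x on the push block at an assumed height, and 1 to 4 mm on the pegs. I relied on the top view for position, and the contact force agreed with it.

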